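# Load the sprung test pan to its mark

## Robot

A 6-joint arm with a two-finger parallel gripper is mounted at the origin on the work surface. World frame = base frame: x ahead of the robot, y to its left, z up, the work surface at z = 0. Lengths are in m, angles in rad, forces in N, time in s.
With the tool pointing down it reaches from about 0.35 to 0.925 m from the base axis. Payload 6.4 kg.
Tool frame: the origin (TCP) lies at the very end of the fingers, on their centre line; the grasp point (between the pads) lies behind it (env.pinch_z is the z of the grasp point in the tool frame, in m); z points along the fingers, y is the line along which they close (so a half turn about z gives the same grasp; the last joint's range is limited). The gripper opens to 94 mm and grips with 3 to 60 N. Pads are 16 mm wide; open, the fingers measure 119 mm over their backs; the gripper's body (75 mm by 177 mm) begins 78 mm behind the grasp point.
Start: joints at [1.029, 0.245, 1.558, -0, 1.339, -0.174], TCP at [0.234, 0.607, 0.18] pointing down, gripper open.
Joint ranges: [-3.13, 3.13], [-1.02, 2.26], [0.13, 2.54], [-0.95, 4.09], [0.21, 2.88], [-2.74, 2.74]. Speed limits (rad/s): [2.57, 2.57, 3.14, 3.14, 3.14, 3.14].

## Interface

Orientations are given as [roll, pitch, yaw] about the fixed x, y, z axes, in that order (R = Rz(yaw) Ry(pitch) Rx(roll)).
In Python, from rig import env gives the robot as it stands. The module is installed in compiled form; this text tells all that it offers. Calls block until the motion is done:
- env.move_pose(position, orientation): joint-space move of the TCP to a pose.
- env.movel(position, rotation=None, v=0.15, max_force=None): straight line of the TCP; rotation=None keeps the orientation; v is the mean speed in m/s. With max_force (N) it stops when the force on the tool has changed by that much, and returns True; else False.
- env.set_joints(angles): joint-space move.
- env.open_gripper() and env.close_gripper(newtons=None): open the fingers fully, or close them until they stop; newtons is the grip in N (None keeps the last).
- env.wait(seconds).
- env.inverse_kinematics(position, orientation): joint angles nearest the present ones, or None.
- env.sense(): the state.
- env.capture(name): name is "scene" or "top"; returns a dict with "pixels" (384x512x3 uint8, blue, green, red), "fx", "fy", "cx", "cy" (pixels), "k1" (the pictures are not rectified: a ray, as slopes to the right and down, at radius r is drawn at 1 + k1 r^2 times it, then the intrinsics apply), "position" and "attitude" of the camera in the world. Camera axes: x right, y up, looking along -z (the intrinsics and any distortion apply to the point x, -y, -z); pixel columns grow to the right and rows downward; lengths in m; the calibration is good to about 2 mm. A picture is of the moment at which its call begins. There is no depth.
A pose or a line that the arm cannot do raises env.MotionError and nothing moves.
- env.hand_in(): hands the job in; it is judged then, once.
The state is a dict: "time": time; "joints": joint angles; "qvel": joint speeds; "tau": joint torques, N m; "tool_pos": TCP position; "eef_rot": TCP orientation; "contact_force": force on the tool from outside, world axes, zero at the start; "ft_torque": the same for the moment, N m; "finger_gap": finger opening in m; "grip_force": force on a finger pad.
Only numpy, scipy, OpenCV 4.12 (cv2) and the standard library are available. Lean on these libraries where they do the work, as an engineer would, in place of code of your own. Each camera call takes 0.05 s, during which the arm holds its last target. There are 200 camera calls.

## Task

Load the sprung test scale with the steel ring weights from the rubber mat: thread them one at a time down over the pan's off-centre spindle, setting each down gently and letting go of it before fetching the next, until the pointer stands level with the white mark tab. Feel for the spindle lightly: never drop a ring or push the pan down hard onto its stop. Leave the spare rings on the mat and the other things on the bench alone.

Things in the scene. Friction and masses are not known exactly. Their poses are not given: they have to be found in the camera images.
- ring1_mid (a point): centre (half-way up) of a steel ring weight lying flat at the start on the rubber mat: outer diameter 40 mm, bore 14 mm, 14 mm high, about 120 g (each differs by up to 10 %); z axis along the bore. All four rings look alike; the neighbours' centres are at least 75 mm away
- ring2_mid (a point): centre (half-way up) of a steel ring weight lying flat at the start on the rubber mat: outer diameter 40 mm, bore 14 mm, 14 mm high, about 120 g (each differs by up to 10 %); z axis along the bore. All four rings look alike; the neighbours' centres are at least 75 mm away
- ring3_mid (a point): centre (half-way up) of a steel ring weight lying flat at the start on the rubber mat: outer diameter 40 mm, bore 14 mm, 14 mm high, about 120 g (each differs by up to 10 %); z axis along the bore. All four rings look alike; the neighbours' centres are at least 75 mm away
- ring4_mid (a point): centre (half-way up) of a steel ring weight lying flat at the start on the rubber mat: outer diameter 40 mm, bore 14 mm, 14 mm high, about 120 g (each differs by up to 10 %); z axis along the bore. All four rings look alike; the neighbours' centres are at least 75 mm away
- pan_top (a point): centre of the top face of the scale's flat round aluminium pan (diameter 90 mm, no rim), 130 mm above the bench when empty; moves down as the pan is loaded. Its axes are the scale's, not those of the swivelling pan. A ring resting on the pan over the spindle has its centre 3 to 7 mm from this point's axis
- scale: stand of the scale: grey base plate 150 x 110 x 12 mm, origin on the bench below the pan's centre. On the pan stands a flat-tipped steel spindle, 10 mm diameter, 50 mm tall, 5 mm off the pan's centre in an unmeasured direction (pan swivelled any way, stiffly). A ring more than 2 mm off the spindle's axis lands on the tip and pushes the pan down
- pan (a joint): how far the pan has sunk (m): 0 empty, grows downwards, mechanical end stop at 0.048; spring 120 N/m, so one ring sinks it about 10 mm and 1 N of pushing about 8 mm; it must not go beyond 0.045 (pushed onto its stop). It settles within half a second
- pointer (a point): tip of the dark steel pointer, 78 mm out from the pan's axis along the scale's x axis and 9 mm below the pan's top face; moves up and down with the pan
- mark (a point): middle (half-way up) of the inner edge of the white mark tab, 14 mm high, clamped on the thin upright rod (6 mm thick, 125 mm high) beside the pointer; 20 to 31 mm below the pointer of the empty pan. The pointer is level with the mark while its height is within the tab's height, that is within 7 mm above or below this point. Two or three rings are needed
- driver: screwdriver lying on the bench beyond the scale, a bystander
- logger: grey logger box with brass connectors, 90 x 130 x 45 mm, a bystander
- partsbin: open green parts bin, 110 x 90 x 45 mm, a bystander

How it is judged:
By the outcome, as a careful person would: the job done as asked, in the order asked, and still so for the second after the job is handed in, with the robot touching nothing.
It also fails if it takes over 72 s, if anything falls off the work surface, if the arm or the gripper's body presses on something with over 40 N, if the wrist force passes 120 N, or if a joint passes its speed limit or range.

## Working session

There is one attempt and no reset: what is moved stays moved. The work goes in short steps, each a Python script; the robot and the scene stay as the last script left them, time stands still between calls to the robot, and variables do not carry over. Pictures are saved under pics/ and viewed, at most 10 in all, crops included, and the job is handed in when it is done.

```bash
ls; mkdir -p pics
cat > h.py <<'E'
import numpy as np, cv2, pickle
from rig import env
def snap(name,fn=None):
    c=env.capture(name)
    if fn: cv2.imwrite('pics/'+fn+'.png',c['pixels']); pickle.dump(c,open('pics/'+fn+'.pkl','wb'))
    return c
def rot(c):
    a=np.array(c['attitude'],float)
    if a.shape==(3,3): return a
    from scipy.spatial.transform import Rotation as R
    return R.from_euler('xyz',a).as_matrix() if a.size==3 else R.from_quat(a).as_matrix()
def ray(c,u,v):
    K=np.array([[c['fx'],0,c['cx']],[0,c['fy'],c['cy']],[0,0,1.]])
    p=cv2.undistortPoints(np.array([[[u,v]]],float),K,np.array([c['k1'],0,0,0.]))[0,0]
    return np.array(c['position']),rot(c)@np.array([p[0],-p[1],-1])
def onz(c,u,v,z):
    o,d=ray(c,u,v); return o+d*(z-o[2])/d[2]
def proj(c,P):
    q=rot(c).T@(np.array(P)-np.array(c['position'])); x,y=q[0]/-q[2],-q[1]/-q[2]
    s=1+c['k1']*(x*x+y*y); return c['fx']*x*s+c['cx'],c['fy']*y*s+c['cy']
E
python3 - <<'E'
from h import *
for n in('scene','top'):
    c=snap(n,n+'0'); print({k:v for k,v in c.items() if k!='pixels'})
s=env.sense(); print(s['time'],s['tool_pos'],s['eef_rot'],env.pinch_z,s['contact_force'])
E
```

```text
pics
{'fx': 442.42387219825616, 'fy': 442.42387219825616, 'cx': 259.82946171608074, 'cy': 188.24851862530653, 'k1': -0.07278054595362801, 'position': array([ 1.2357584 , -0.43556376,  0.82637643]), 'attitude': array([ 0.84436963, -0.00408676,  0.93743951])}
{'fx': 385.56125086531824, 'fy': 385.56125086531824, 'cx': 260.7819808429518, 'cy': 197.9152921401665, 'k1': -0.13082520290728547, 'position': array([0.48317699, 0.02965501, 1.30522711]), 'attitude': array([ 0.11175378, -0.00517454, -1.57063148])}
0.1 [0.2334156  0.60603375 0.17907237] [-3.13990742e+00 -2.97491367e-04  2.77374876e+00] -0.0188 [ 0.58996238  0.04535723 -0.30754889]
```

View pics/scene0.png

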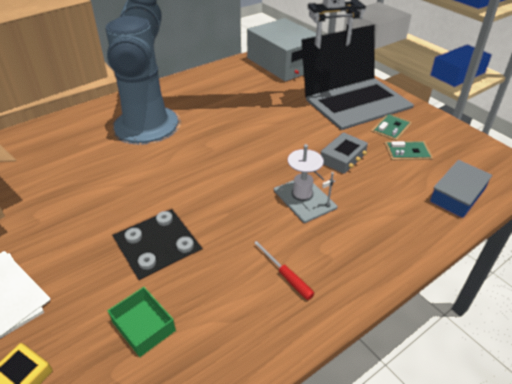

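View pics/top0.png

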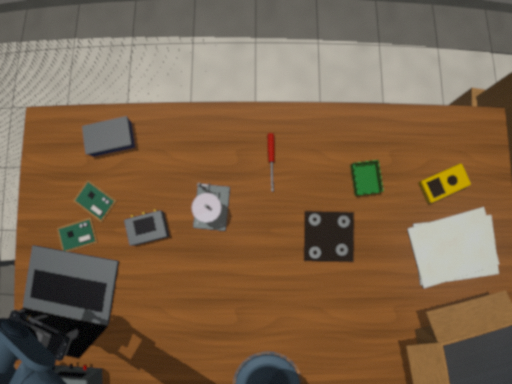

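The top view shows the rings at about (315,220), (346,220), (316,253) and (342,250) and the pan at about (207,208). In the scene view the pan is at (305,160), with the spindle rising to about (306,147) and the mark near (328,183). Next I'll zoom in on these.

Run:
```python
from h import *
t=pickle.load(open('pics/top0.pkl','rb')); s=pickle.load(open('pics/scene0.pkl','rb'))
a=cv2.resize(t['pixels'][180:235,185:240],(400,400),interpolation=cv2.INTER_CUBIC)
b=cv2.resize(s['pixels'][140:225,270:350],(400,425),interpolation=cv2.INTER_CUBIC)
im=np.zeros((425,800,3),np.uint8); im[:400,:400]=a; im[:,400:]=b
cv2.imwrite('pics/zoom0.png',im)
g=t['pixels'].max(2); roi=g[208:265,300:358]
n,l,st,ce=cv2.connectedComponentsWithStats(cv2.morphologyEx((roi>75).astype(np.uint8),cv2.MORPH_CLOSE,np.ones((3,3),np.uint8)))
for i in range(1,n):
    if 60<st[i][4]<400: u,v=ce[i]+[300,208]; print(st[i],u,v,onz(t,u,v,.014))
g=s['pixels'].astype(int).max(2)
m=(s['pixels'].min(2)>90).astype(np.uint8); m[:205]=0;m[275:]=0;m[:,:115]=0;m[:,200:]=0
n,l,st,ce=cv2.connectedComponentsWithStats(m)
for i in range(1,n):
    if 60<st[i][4]<400: print('s',st[i],ce[i],onz(s,*ce[i],.011))
print(onz(t,207,208,.13))
```

```text
[ 37   7  13  13 123] 343.2520325203252 221.08130081300814 [ 0.54965878 -0.25519947  0.014     ]
[ 36  35  12  13 124] 341.38709677419354 249.33870967741936 [ 0.45488726 -0.24713609  0.014     ]
s [156 210  16  15 192] [163.51041667 216.97395833] [ 0.44154534 -0.15796281  0.011     ]
s [124 228  18  15 202] [132.83663366 234.51485149] [ 0.45176997 -0.24870223  0.011     ]
s [176 236  18  16 218] [184.46330275 243.46330275] [ 0.55330559 -0.15825946  0.011     ]
s [138 252  18  17 237] [146.63291139 260.10970464] [ 0.54663027 -0.25632662  0.011     ]
[0.58384726 0.18838943 0.13      ]
```

View pics/zoom0.png

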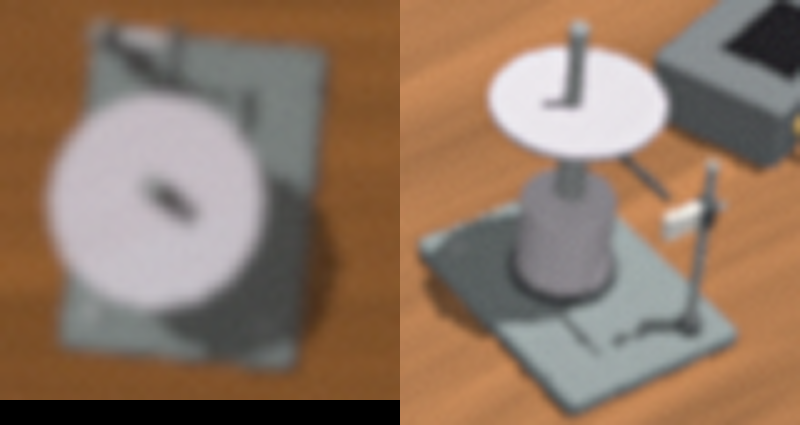

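The zoom shows the pan centre near zoom (157,203) in the top view. In the scene view the spindle tip is at (579,28) and its base at (571,103). The pointer and mark lie along about world +x. Next I'll fit the pan disc and the spindle offset.

```bash
cat >> h.py <<'E'
def panfit(c,box,z=.13,thr=165):
    from scipy.optimize import least_squares
    u0,v0,u1,v1=box; m=(c['pixels'].min(2)>thr).astype(np.uint8)
    k=np.zeros_like(m); k[v0:v1,u0:u1]=m[v0:v1,u0:u1]
    cs,_=cv2.findContours(k,cv2.RETR_EXTERNAL,cv2.CHAIN_APPROX_NONE)
    h=cv2.convexHull(max(cs,key=cv2.contourArea))
    (eu,ev),ax,an=cv2.fitEllipse(h)
    th=np.linspace(0,2*np.pi,60)
    def cen(p):
        q=np.array([proj(c,(p[0]+.045*np.cos(t),p[1]+.045*np.sin(t),z)) for t in th],np.float32)
        return cv2.fitEllipse(q)
    r=least_squares(lambda p:np.array(cen(p)[0])-[eu,ev],onz(c,eu,ev,z)[:2],diff_step=1e-3)
    return r.x,(eu,ev),ax,cen(r.x)[1]
E
python3 - <<'E'
from h import *
t=pickle.load(open('pics/top0.pkl','rb')); s=pickle.load(open('pics/scene0.pkl','rb'))
ps=panfit(s,(280,145,330,178)); pt=panfit(t,(188,190,226,226)); print(ps,pt)
out=[]
F=20
for c,p,org in((s,ps[0],(290,139)),(t,pt[0],(193,194))):
    im=cv2.resize(c['pixels'][org[1]:org[1]+28,org[0]:org[0]+19],(380,560),interpolation=cv2.INTER_CUBIC)
    for d in range(0,360,45):
        P=np.array([p[0]+.005*np.cos(np.radians(d)),p[1]+.005*np.sin(np.radians(d)),.18])
        for z,col in((.18,(0,0,255)),(.13,(255,0,0))):
            P[2]=z; u,v=proj(c,P); q=(int((u-org[0]+.5)*F),int((v-org[1]+.5)*F))
            cv2.circle(im,q,2,col,-1); cv2.putText(im,str(d),q,0,.35,col,1)
    out.append(im)
cv2.imwrite('pics/zoom1.png',np.hstack(out))
u,v=270+(579-400+.5)/5-.5,140+28.5/5-.5; print(onz(s,u,v,.18)[:2]-ps[0])
E
```

```text
(array([0.58512615, 0.18945634]), (305.1129455566406, 160.02047729492188), (22.078832626342773, 35.26693344116211), (21.539051055908203, 35.28197479248047)) (array([0.58651134, 0.19187871]), (205.9073486328125, 207.18869018554688), (27.177522659301758, 28.199079513549805), (29.035343170166016, 29.43471908569336))
[ 0.00281425 -0.00608744]
```

View pics/zoom1.png

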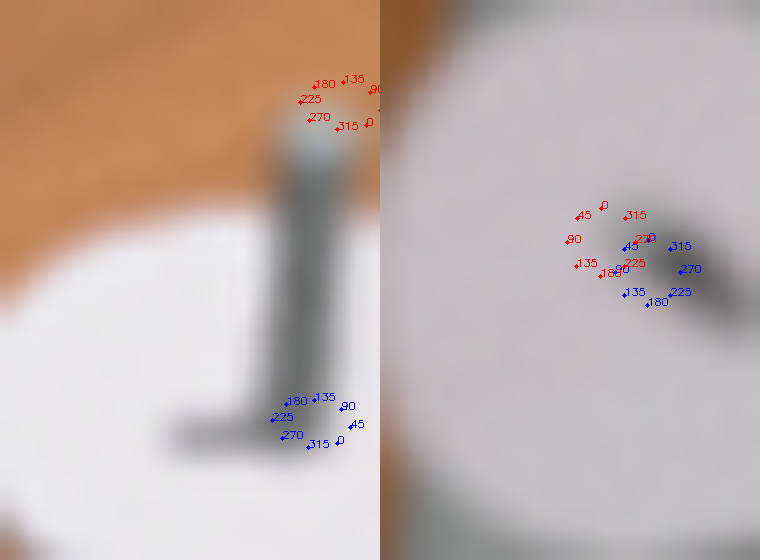

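The spindle sits about 290° from the pan centre, so at roughly (0.5875, 0.186). I'll fetch the first ring now, centring it in the fingers with two squeezes at right angles.

```bash
cat >> h.py <<'E'
pi=np.pi
SP=np.array([.5875,.186])
def T(msg=''):
    s=env.sense(); print(msg,'t=%.2f'%s['time'],np.round(s['tool_pos'],4),'gap %.4f grip %.1f'%(s['finger_gap'],s['grip_force']),'F',np.round(s['contact_force'],2)); return s
def fetch(xy,z=.007):
    x,y=xy
    env.move_pose([x,y,.06],[pi,0,pi/4]); env.movel([x,y,z],v=.15)
    env.close_gripper(8); T('c1'); env.open_gripper()
    env.movel([x,y,z+.02],v=.2); env.movel([x,y,z+.02],[pi,0,3*pi/4],v=.2); env.movel([x,y,z],v=.2)
    env.close_gripper(20); T('c2')
    env.movel([x,y,.08],v=.2); T('up')
E
python3 - <<'E'
from h import *
for p,y in(((.555,-.157,.007),pi/4),((.555,-.157,.007),3*pi/4),((.5875,.186,.22),pi)): print(env.inverse_kinematics(p,[pi,0,y]))
env.move_pose([.555,-.157,.2],[pi,0,pi/4]); T()
fetch((.555,-.157))
env.move_pose([*SP,.225],[pi,0,pi]); env.wait(.3);T('over')
c=snap('scene','held0')
im=cv2.resize(c['pixels'][105:180,270:345],(600,600),interpolation=cv2.INTER_CUBIC); cv2.imwrite('pics/zoom2.png',im)
E
```

```text
[-4.72163887e-01  2.96042909e-01  1.84458752e+00 -4.44089210e-16
  1.00096222e+00  3.13234276e-01]
[-0.47216389  0.29604291  1.84458752  0.          1.00096222 -1.25756205]
[ 0.12285863  0.1366762   1.60862523  0.          1.39629123 -1.4479377 ]
 t=3.01 [ 0.5552 -0.1564  0.2   ] gap 0.0938 grip 0.0 F [ 0.08 -0.43 -0.23]
c1 t=5.54 [ 0.555 -0.157  0.007] gap 0.0002 grip 0.0 F [ 0.99 -0.02  0.81]
c2 t=10.62 [ 0.555 -0.157  0.007] gap 0.0005 grip 0.0 F [-0.14  0.46  0.69]
up t=11.14 [ 0.5547 -0.1569  0.0796] gap 0.0005 grip 0.0 F [ 0.11 -0.22 -0.29]
over t=12.84 [0.5876 0.1853 0.2247] gap 0.0005 grip 0.0 F [0.29 0.85 0.91]
```

View pics/zoom2.png

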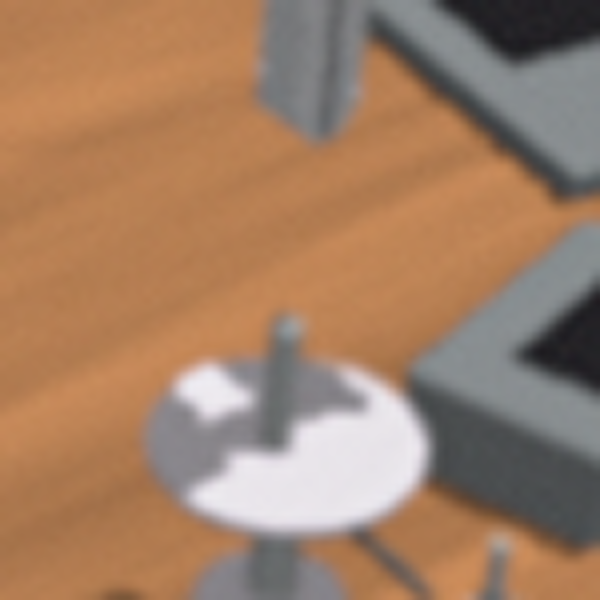

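The fingers closed on nothing (gap 0), so the ring was missed. The picture shows empty closed fingers at zoom (315,130) above the spindle tip at (290,325). I'll check the mat from above.

Run:
```python
from h import *
t=snap('top','top1'); s=pickle.load(open('pics/held0.pkl','rb'))
o=(300,205); a=cv2.resize(t['pixels'][205:265,300:360],(400,400),interpolation=cv2.INTER_CUBIC)
o2=(110,205);b=cv2.resize(s['pixels'][205:275,110:210],(400,280),interpolation=cv2.INTER_CUBIC)
for c,im,oo,f in((t,a,o,400/60),(s,b,o2,4)):
    u,v=proj(c,(.555,-.157,.01)); cv2.circle(im,(int((u-oo[0]+.5)*f),int((v-oo[1]+.5)*f)),4,(0,0,255),-1)
im=np.zeros((400,800,3),np.uint8); im[:,:400]=a; im[:280,400:]=b; cv2.imwrite('pics/zoom3.png',im)
print(proj(s,env.sense()['tool_pos']))
```

```text
(np.float64(307.3255164173752), np.float64(129.71697137573926))
```

View pics/zoom3.png

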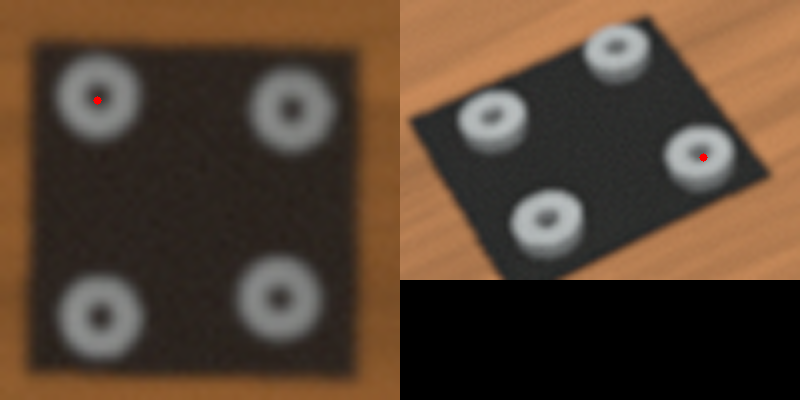

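The ring sits where I expected, so the fingers passed above it. In held0 the fingertips also look about 10 px higher than the projected TCP. I'll compare this with the start picture to see how far the true tips are from the reported TCP.

Run:
```python
from h import *
from scipy.spatial.transform import Rotation as R
s0=pickle.load(open('pics/scene0.pkl','rb')); s1=pickle.load(open('pics/held0.pkl','rb'))
out=[]
for c,p,e,gap,oo in((s0,[.2334,.6060,.1791],[-3.1399,0,2.7737],.094,(305,10)),(s1,[.5876,.1853,.2247],[pi,0,pi],0,(285,90))):
    f=8; im=cv2.resize(c['pixels'][oo[1]:oo[1]+60,oo[0]:oo[0]+50],(400,480),interpolation=cv2.INTER_CUBIC)
    Rm=R.from_euler('xyz',e).as_matrix()
    for g,col in((gap/2,(0,0,255)),(-gap/2,(0,255,0))):
        for z,r in((0,4),(-.0188,2),(-.0388,2)):
            for x in(-.008,.008):
                u,v=proj(c,np.array(p)+Rm@[x,g,z]); cv2.circle(im,(int((u-oo[0]+.5)*f),int((v-oo[1]+.5)*f)),r,col,-1)
    out.append(im)
cv2.imwrite('pics/zoom4.png',np.hstack(out)); T()
```

```text
t=12.94 [0.5876 0.1856 0.2249] gap 0.0002 grip 0.0 F [0.18 0.74 0.14]
```

View pics/zoom4.png

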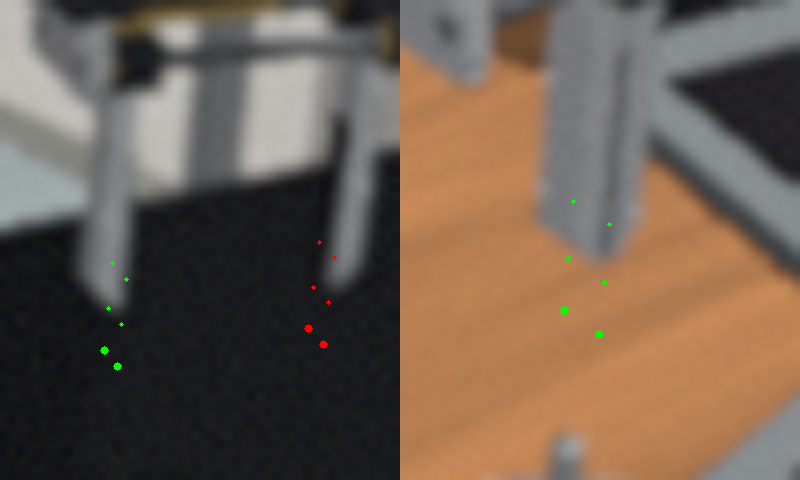

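Projected against the picture, the true fingertips lie about 30 mm behind the reported TCP, or are shifted sideways. I'll settle it by lightly touching the bare bench on the way back.

Run:
```python
from h import *
env.movel([.56,-.01,.06],v=.25); T()
print(env.movel([.56,-.01,-.045],v=.06,max_force=3)); s=T('touch')
c=snap('scene','touch')
u,v=proj(c,s['tool_pos']); oo=(int(u)-30,int(v)-40)
im=cv2.resize(c['pixels'][oo[1]:oo[1]+60,oo[0]:oo[0]+60],(480,480),interpolation=cv2.INTER_CUBIC)
for x,y in((.56,-.01),(.568,-.01),(.552,-.01),(.56,-.002),(.56,-.018)):
    u,v=proj(c,(x,y,0)); cv2.circle(im,(int((u-oo[0]+.5)*8),int((v-oo[1]+.5)*8)),3,(0,0,255),-1)
cv2.imwrite('pics/zoom5.png',im)
env.movel([.56,-.01,.04],v=.25); env.open_gripper(); T()
```

```text
t=14.12 [ 0.5609 -0.0095  0.0611] gap 0.0004 grip 0.0 F [ 0.8  -0.35  1.47]
True
touch t=15.41 [ 0.5597 -0.0099 -0.0252] gap 0.0011 grip 3.3 F [-1.16 -0.33  6.19]
 t=17.32 [ 0.56 -0.01  0.04] gap 0.0939 grip 0.0 F [-0.25  0.    0.53]
```

View pics/zoom5.png

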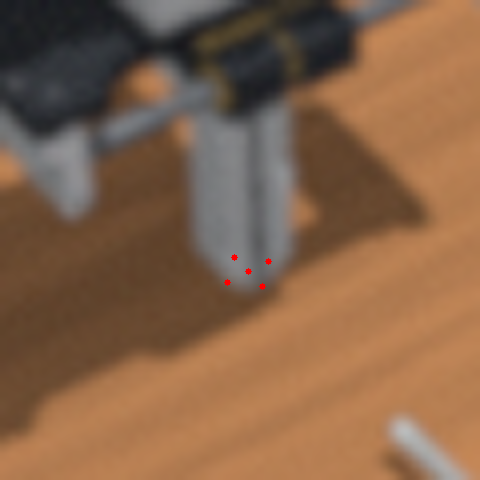

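On contact the reported TCP z is −0.025, so the true fingertips are 25 mm above the reported TCP. The xy agrees to about 2 mm: the tip is at zoom (245,265), against the projected (248,271). I'll use that offset from here. I'll also set up a numeric measure of pan sink and estimate the mark height from stored images.

```bash
cat >> h.py <<'E'
def edge(c):
    b=c['pixels'][:,:,0].astype(float); r=[]
    for u in range(289,298):
        col=b[:,u]
        k=[v for v in range(155,200) if col[v]>=110>col[v+1] and col[v-2]>115]
        r.append(k[0]+(col[k[0]]-110)/(col[k[0]]-col[k[0]+1]) if k else np.nan)
    return np.array(r)
REF=pickle.load(open('pics/scene0.pkl','rb'))
E0=edge(REF)
PXMM=(proj(REF,(.585,.19,.11))[1]-proj(REF,(.585,.19,.13))[1])/20
def sink(c=None):
    c=c or snap('scene'); d=(edge(c)-E0)/PXMM
    return round(float(np.nanmedian(d)),2)
E
python3 - <<'E'
from h import *
print(E0,PXMM)
for n in('held0','touch'): c=pickle.load(open(f'pics/{n}.pkl','rb')); print(n,sink(c),np.round((edge(c)-E0)/PXMM,1))
c=REF; cx=np.array([.5858,.1907]);
for yaw in(-.09,):
    d=np.array([np.cos(yaw),np.sin(yaw)]); p=cx+.078*d
    print('ptr',proj(c,(*p,.121)),[(z,proj(c,(*p,.121-z/1000))) for z in(20,25,31)],[proj(c,(*(cx+r*d),.121)) for r in (.06,.09)])
print(c['pixels'].min(2)[174:192,318:336])
E
```

```text
[165.22580645 166.31428571 167.21212121 167.91836735 168.60465116
 169.18181818 169.70212766 170.1        170.58139535] 0.30499915689160273
held0 -0.12 [-5.2 -4.  -3.2 -0.4  0.   0.3 -0.1 -0.1 -0.1]
touch 0.0 [ 0.1 -0.1 -0.1 -0.1  0.1  0.1  0.  -0.1  0. ]
ptr (np.float64(323.81386966453573), np.float64(179.30379185607723)) [(20, (np.float64(323.01322706611944), np.float64(185.4097946183948))), (25, (np.float64(322.8157860213907), np.float64(186.91347103395043))), (31, (np.float64(322.5802716592122), np.float64(188.70603303444602)))] [(np.float64(319.4153833704724), np.float64(175.27122115527726)), (np.float64(326.7963233980437), np.float64(182.03916009744427))]
[[ 87  88  85  78  78  76  77  79  81  85  87  86  94 108 120 113  98  93]
 [ 81  85  89  85  80  81  80  83  86  87  88  90  90 101 105 100  89  88]
 [ 73  79  88  88  87  85  87  90  89  88  92  89  90 100 107  99  90  85]
 [ 74  75  81  88  91  90  89  91  90  87  90  89  91 103 107  97  86  83]
 [ 79  80  81  83  87  90  89  88  91  89  89  88  92 103 109  99  87  85]
 [ 85  87  85  84  81  84  88  87  90 100 109 106 100 1
[... 220 characters left out ...]
127  77  74  87  96  92]
 [ 89  88  87  94 129 177 204 205 204 196 179 146  99  60  63  72  81  82]
 [ 87  84  85  91 124 163 183 182 176 170 158 131  89  65  65  74  81  81]
 [ 86  83  83  89 118 148 163 166 161 156 142 118  91  73  73  78  81  81]
 [ 99  86  81  90 119 146 158 156 146 132 119 103  94  88  82  78  80  79]
 [123 100  84  87 110 134 142 132 115 102  95  97  99  93  85  80  80  82]
 [147 125  98  88  96 109 107  99  89  86  84  96 102  94  84  82  84  81]
 [160 150 124 101  90  89  86  85  82  79  85  97 105  93  81  83  84  82]
 [158 160 151 126 103  86  81  82  80  81  87  98 101  91  85  82  80  81]
 [162 158 161 152 128 101  86  81  82  83  86 102 106  94  83  81  79  78]]
```

The tab's inner edge is centred at about row 185, putting the mark 20–23 mm below the empty pointer, so two rings should do. Now I'll fetch ring B properly.

```bash
cat >> h.py <<'E'
def fetch2(xy,z=-.018):
    x,y=xy
    env.move_pose([x,y,.03],[pi,0,pi/4]); env.movel([x,y,z],v=.15)
    env.close_gripper(8); T('c1'); env.open_gripper()
    env.move_pose([x,y,z],[pi,0,3*pi/4]); env.close_gripper(25); s=T('c2')
    if not .035<s['finger_gap']<.045: raise SystemExit('no ring')
    env.movel([x,y,.05],v=.25)
    env.move_pose([*SP,.185],[pi,0,pi]); T('over')
def force(n=8):
    f=[]
    for _ in range(n): env.wait(.03); f.append(env.sense()['contact_force'])
    return np.mean(f,0)
E
python3 - <<'E'
from h import *
fetch2((.555,-.157)); env.movel([*SP,.168],v=.1); print(force())
c=snap('scene','h1'); print(sink(c)); T()
im=cv2.resize(c['pixels'][115:190,270:345],(600,600),interpolation=cv2.INTER_CUBIC); f=8; oo=(270,115)
for r,z,col in((.020,.188,(0,0,255)),(.005,.18,(0,255,0))):
    for a in np.arange(0,2*pi,.1):
        u,v=proj(c,(SP[0]+r*np.cos(a),SP[1]+r*np.sin(a),z)); cv2.circle(im,(int((u-oo[0]+.5)*f),int((v-oo[1]+.5)*f)),1,col,-1)
cv2.imwrite('pics/zoom6.png',im)
E
```

```text
c1 t=20.49 [ 0.5551 -0.1571 -0.018 ] gap 0.0401 grip 8.0 F [ 0.78 -0.33  0.49]
c2 t=23.73 [ 0.555 -0.157 -0.018] gap 0.0389 grip 25.0 F [-0.57  0.65  0.1 ]
over t=25.54 [0.5872 0.1849 0.1838] gap 0.0386 grip 25.0 F [-0.14  0.3  -1.32]
[ 0.10052002  0.02506309 -1.05522916]
-0.07
 t=26.18 [0.5878 0.186  0.1685] gap 0.0387 grip 25.0 F [-0.24  0.69 -1.52]
```

View pics/zoom6.png

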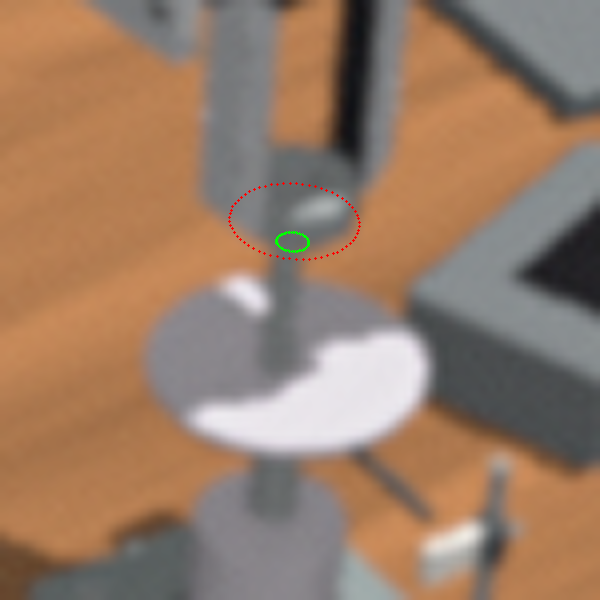

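The ring (centred near zoom (293,205)) hangs over the spindle, whose shaft is at x≈285, slightly left of and nearer the camera than my estimate. I'll shift to (0.588, 0.185) and feel lightly, sliding in small steps with the sink measured from the camera.

```bash
cat >> h.py <<'E'
def feel(P,ztop,zin):
    """lower ring to zin; if the pan sinks (ring on tip) slide in small steps until it pops up"""
    P=np.array(P); env.movel([*P,ztop],v=.1); env.movel([*P,zin],v=.05); 
    b=snap('scene'); s0=sink(b); print('in',s0,np.round(force(4),2))
    if s0<s_lim: return P
    offs=[(0,-1.5),(1.5,-1.5),(1.5,0),(1.5,1.5),(0,1.5),(-1.5,1.5),(-1.5,0),(-1.5,-1.5),(-1.5,-3),(0,-3),(1.5,-3),(3,-3),(3,-1.5),(3,0)]
    for o in offs:
        q=P+np.array(o)/1000; env.movel([*q,zin],v=.03); env.wait(.1); s=sink(); print(o,s)
        if s<s_lim: return q
        if env.sense()['time']>48: break
    raise SystemExit('not found')
E
python3 - <<'E'
import h; from h import *
h.s_lim=3.0
P=feel((.588,.185),.166,.152); T(P)
E
```

```text
in -0.62 [-0.1  -0.48 -1.47]
[0.588 0.185] t=27.04 [0.5882 0.185  0.1523] gap 0.0384 grip 25.0 F [-0.58 -0.87 -1.51]
```

Run:
```python
from h import *
env.movel([.588,.185,.142],v=.05); print(sink(),force(4))
```

```text
-1.2 [-0.18983681  0.33302423 -1.01000777]
```

Threaded: the pan hasn't sunk with the ring more than 10 mm past the tip. I'll lower it until the spring carries its weight, then let go.

Run:
```python
from h import *
P=(.588,.185)
env.movel([*P,.114],v=.1); print(sink())
env.movel([*P,.101],v=.04); c=snap('scene','low1'); print(sink(c),np.round((edge(c)-E0)/PXMM,1),force(4))
env.open_gripper(); T('rel'); c=snap('scene','rel1'); print(sink(c),np.round((edge(c)-E0)/PXMM,1))
env.movel([*P,.19],v=.2); c=snap('scene','up1'); print(sink(c),np.round((edge(c)-E0)/PXMM,1)); T()
```

```text
-2.19
6.42 [ 4.3  5.1  5.5  6.4  6.4  7.9  8.7  8.8 10.1] [-0.36804218 -0.47575479 -0.0637114 ]
rel t=29.68 [0.588 0.185 0.101] gap 0.0937 grip 0.0 F [ 0.49  0.03 -0.19]
8.82 [ 13.4  12.6  10.3   8.5   7.2   7.4   8.8   9.7 -35.5]
9.51 [  4.8   7.3   9.8   9.8   9.5   9.1   9.6   9.5 -34.9]
 t=30.38 [0.5869 0.1848 0.188 ] gap 0.0940 grip 0.0 F [ 0.04 -0.34  0.13]
```

Ring 1 is on, the pan has sunk about 9.5 mm, and the clock reads 30 s. Now ring 2, the same way.

Run:
```python
import h; from h import *
h.s_lim=12.5
h.SP=np.array([.588,.185])
env.movel([.588,.185,.215],v=.25)
fetch2((.443,-.157)); P=feel((.588,.185),.165,.142); T(P)
env.movel([*P,.132],v=.05); print(sink(),force(4))
```

```text
c1 t=33.51 [ 0.4431 -0.1571 -0.0179] gap 0.0400 grip 8.0 F [ 0.6  -0.14 -0.14]
c2 t=36.77 [ 0.443 -0.157 -0.018] gap 0.0388 grip 25.0 F [ 0.51 -0.65  0.81]
over t=38.66 [0.5875 0.1839 0.1839] gap 0.0389 grip 25.0 F [ 0.22 -0.9  -0.93]
in 7.0 [-0.3   0.39 -1.23]
[0.588 0.185] t=39.80 [0.5883 0.1851 0.1425] gap 0.0389 grip 25.0 F [-0.54  0.21 -1.43]
6.83 [-0.40937966 -0.37040821 -1.35703009]
```

Run:
```python
from h import *
P=(.588,.185)
env.movel([*P,.117],v=.1); print(sink())
env.movel([*P,.1045],v=.04); c=snap('scene','low2'); print(sink(c),force(4))
env.open_gripper(); T('rel')
env.movel([*P,.2],v=.2); env.wait(.3); c=snap('scene','up2'); print(sink(c),np.round((edge(c)-E0)/PXMM,1)); T()
im=cv2.resize(c['pixels'][125:200,275:350],(600,600),interpolation=cv2.INTER_CUBIC); cv2.imwrite('pics/zoom7.png',im)
```

```text
6.13
16.88 [-0.71839955 -0.17167404  0.01051071]
rel t=42.29 [0.588  0.185  0.1045] gap 0.0939 grip 0.0 F [-0.12 -0.14 -0.01]
19.8 [ 15.7  17.6  19.6  19.8  19.8  20.5  82.9  85.2 -24.5]
 t=43.27 [0.5875 0.1849 0.1989] gap 0.0939 grip 0.0 F [ 0.24 -0.42 -0.19]
```

View pics/zoom7.png

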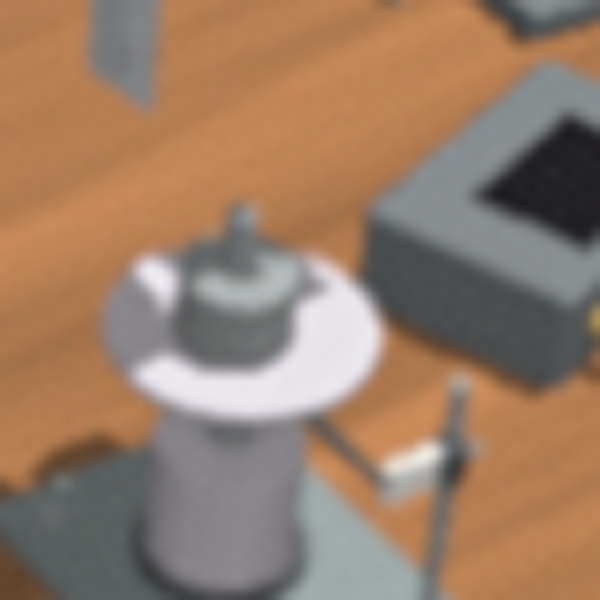

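The picture shows both rings on the spindle. The pointer tip is at zoom (385,482) and meets the tab's inner edge, which spans rows 467–497, near its middle. The pan has sunk about 19.8 mm, so the pointer is level. I'll retreat clear and hand in.

Run:
```python
from h import *
env.movel([.56,.1,.28],v=.25); env.wait(.5); print(sink()); T(); print(env.hand_in())
```

```text
19.85
 t=44.45 [0.56   0.1002 0.2799] gap 0.0938 grip 0.0 F [0.3  0.14 0.22]
the job is handed in; nothing more can be done
None
```

I threaded two rings over the spindle, setting each down gently and releasing it before fetching the next; the pointer stands level with the white tab, the two spare rings are still on the mat, and I handed the job in at about 44 s (an earlier grasp closed on air and moved nothing).

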